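# Push the vial carrier round the L-shaped slot to the reader

## Task

Push the round grey carrier that holds the sample vial along the L-shaped slot of the metal stage: along the long leg to the corner, round it, and along the short leg until it is fully home at the slot's end in front of the white reader block. Only push the carrier by its side with the fingertips; do not lift anything, do not touch the vial, keep it upright in the carrier, and leave the other things where they are. Finish with the hand clear.

Things in the scene. Friction and masses are not known exactly. Their poses are not given: they have to be found in the camera images.
- stage: Fixed metal stage, origin on the bench top, z up. Slotted plate: own x -80 to 85, own y -100 to 100 mm, top 24 mm above the bench. The pin's centre line in the L-shaped slot runs from own (-40,-55) mm along +y (long leg) to the corner (-40,55), then along +x (short leg) to the end (40,55). Slot 14 mm wide. White reader block, 82 mm high, at own x 81 to 135, y 20 to 90 mm.
- slot_corner (a point): Middle of the slot's corner, on the plate top. The long leg's far wall stops the carrier with its origin 2 mm further along the stage's +y; the carrier must be within 4 mm of that stop before it can turn into the short leg. Axes as the stage's.
- slot_end (a point): Where the carrier's origin is when fully home, stopped by the end of the short leg; on the plate top. Axes as the stage's.
- carrier: Round grey carrier: disc 70 mm across, 24 to 40 mm above the bench, with a 34 mm wide hub up to 54 mm that holds the vial. Origin: centre of the disc's underside, on the plate top. A 10 mm pin with a wider foot keeps it captive in the slot; it slides with 2 to 6 N, turns freely about its axis, stays where left. It starts in the first 35 mm of the long leg.
- vial: White-capped sample vial, 25 mm across, 53 mm high, loose in the carrier's pocket, top 81 mm above the bench. Origin: centre of its underside, 28 mm above the bench.
- small_beaker: Small glass beaker, 52 mm wide, 60 mm high, loose on the stage plate in the inside of the L, at about (45, -45) mm of the stage's own x, y. Origin: centre of its underside. Bystander.
- timer: White timer, 62 x 62 x 20 mm, loose on the bench to the stage's own +y side. Origin: centre of its underside. Bystander.
- pen: Blue pen, 138 mm long, 9 mm thick, loose on the bench on the stage's own +x side. Origin: centre of its underside. Bystander.
- petri_lid: Petri dish, 62 mm wide, 15 mm high, loose on the bench to the stage's own -y side, at about (50, -150) mm. Origin: centre of its underside. Bystander.
Things that resemble listed ones, but are neither listed nor needed, are in the scene too. Leave any red or yellow look-alike of the carrier alone.

How it is judged:
By the outcome, as a careful person would: the job done as asked, in the order asked, and still so for the second after the job is handed in, with the robot touching nothing.
It also fails if it takes over 54 s, if anything falls off the work surface, if the arm or the gripper's body presses on something with over 40 N, if the wrist force passes 120 N, or if a joint passes its speed limit or range.

## Robot

A 6-joint arm with a two-finger parallel gripper is mounted at the origin on a cart in front of the work surface, level with it; the furniture and walls round the work are solid. World frame = base frame: x ahead of the robot, y to its left, z up, the work surface at z = 0. Lengths are in m, angles in degrees, forces in N, time in s.
With the tool pointing down it reaches from about 0.4 to 0.825 m from the base axis. Payload 7 kg.
Tool frame: the origin (TCP) lies between the finger pads; the fingertips stand 11 mm ahead of it and the grasp point (between the pads) lies 8 mm behind it; z points along the fingers, y is the line along which they close (so a half turn about z gives the same grasp; the last joint's range is limited). The gripper opens to 88 mm and grips with 3 to 60 N. Pads are 19 mm wide; open, the fingers measure 130 mm over their backs; the gripper's body (78 mm by 193 mm) begins 47 mm behind the grasp point.
Start: joints at [84.918, 20.546, 0.682, 0, -70.136, -16.507], TCP at [0.248, 0.628, 0.215] pointing down, gripper open.
Joint ranges: [-176.03, 176.03], [-82.01, 121.73], [-58.28, 71.71], [-173.87, 95.51], [-174.79, -0.11], [-173.66, 173.66]. Speed limits (degrees/s): [136.94, 136.94, 172.46, 180, 180, 180].

## Interface

Orientations are given as a 3x3 rotation matrix whose columns are the frame's x, y, z axes.
In Python, from station import * gives the robot as it stands.
- The arm moves only by the shell command python3 -m handwheel 'ROWS' [FORCE]. ROWS is JSON, a list of rows, each an object with "translation": the shift along the world's x, y, z in m, a list of three; "twist": the turn, a rotation vector about the world's x, y, z in degrees, a list of three; "hand": the finger opening in m, from 0 to 0.0876. In form: [{"translation": [x, y, z], "twist": [ax, ay, az], "hand": hand}, ...]. A call has exactly 5 rows; each row is the pose to reach, as a shift and turn from the pose commanded when the call began; what a row does not reach only later rows make up. A row lasts 1/8 s, in which the tool goes at most 62.5 mm and 10.7 degrees, less where a joint would pass 70% of its speed; a pose out of reach is approached as far as the arm can. A call with a gripper value outside its range is refused whole. The fingers move at their own pace and stop on an object; FORCE is the grip in N (left out, the last holds). Time passes only in rows, so rows that repeat a pose let the fingers close, or fill a call up. It gives the time, the measured TCP pose, the force, the opening and the grip force at its end, in the units of the state.
- get_state(): the state, without advancing time (a new reading comes with each control period).
- get_image(name): name is "scene" or "top"; returns the picture (400x640x3 uint8, blue, green, red); there is no depth.
- get_calibration(name): a dict with "vfov" (degrees; the focal length in pixels is half the picture's height over the tangent of half this angle, whatever the lens; pixels are square), "cx", "cy" (the principal point, pixels), "xyz" and "rotation" of the camera in the world. Camera axes: x right, y down, z forward; pixel columns grow to the right and rows downward; lengths in m; the calibration is good to about 2 mm. A picture is of the moment at which its call begins. get_calibration takes no time and is no camera call.
- hand_in(): hands the job in; it is judged then, once.
The state is a dict: "time": time; "joints": joint angles; "joint_velocities": joint speeds; "joint_torque": joint torques, N m; "tool_pos": TCP position; "ee_rot": TCP orientation; "ft_force": force on the tool from outside, world axes, zero at the start; "ft_torque": the same for the moment, N m; "finger_gap": opening from 0.0 (shut) to 1.0 (fully open); "finger_force": force on a finger pad.
Only numpy, scipy, OpenCV 4.12 (cv2) and the standard library are available. Lean on these libraries where they do the work, as an engineer would, in place of code of your own. Each camera call takes 0.05 s, during which the arm holds its last target. There are 200 camera calls.

## Working session

There is one attempt and no reset: what is moved stays moved. The work goes in short steps, Python scripts to look and compute and a shell command to move; the robot and the scene stay as the last step left them, time stands still between calls to the robot, and variables do not carry over. Pictures are saved under pics/ and viewed, at most 10 in all, crops included, and the job is handed in when it is done.

```bash
mkdir -p pics; python3 - <<'E'
from station import *
import cv2
for n in("scene","top"):
    cv2.imwrite(f"pics/{n}0.png",get_image(n)); print(n,get_calibration(n))
s=get_state(); print(s["time"],s["tool_pos"],s["ee_rot"],s["finger_gap"])
E
```

```text
scene {'vfov': 51.89608308987064, 'cx': 324.008473822777, 'cy': 194.68995346600704, 'xyz': array([-0.20699639, -0.4204011 ,  0.58380627]), 'rotation': array([[ 0.47546749, -0.45133362,  0.75513484],
       [-0.87972907, -0.24659004,  0.40653427],
       [ 0.00272615, -0.8576079 , -0.51429686]])}
top {'vfov': 45.94247110387561, 'cx': 321.1765703517407, 'cy': 198.6572841786293, 'xyz': array([ 0.48406387, -0.00426876,  1.1349863 ]), 'rotation': array([[ 0.01477908, -0.99493083,  0.09946973],
       [-0.99988623, -0.01440557,  0.00447224],
       [-0.00301665, -0.09952451, -0.99503054]])}
0.1 [0.24820636 0.62719605 0.21431087] [[ 9.29835447e-01 -3.67975366e-01 -4.14284314e-04]
 [-3.67975565e-01 -9.29834285e-01 -1.47848236e-03]
 [ 1.58829328e-04  1.52719181e-03 -9.99998821e-01]] 1.0002393682257888
```

View pics/scene0.png

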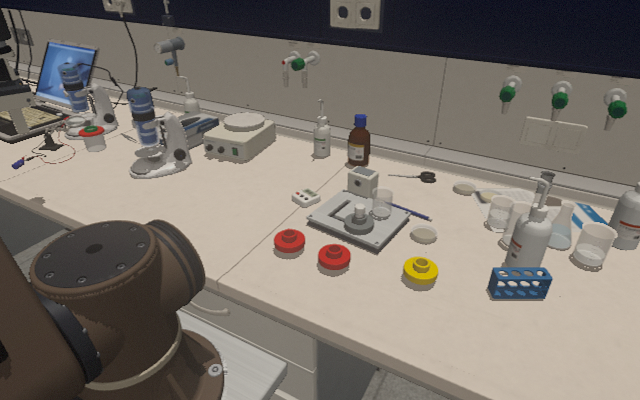

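View pics/top0.png

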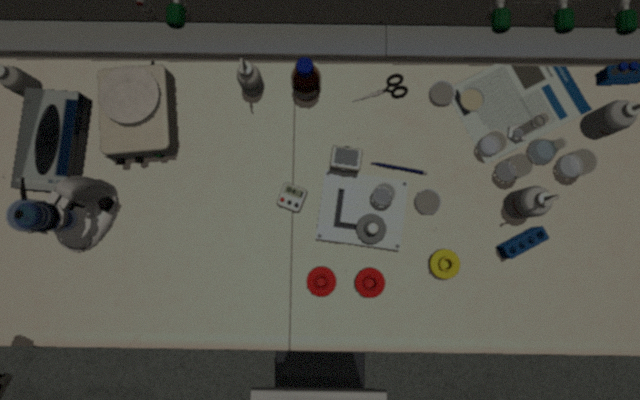

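The scene shows the stage with the reader on its far side. The top view has the stage at about (365,205), the carrier at (371,229), the timer at (292,197) and the red and yellow look-alikes below. I'll enlarge the stage area.

```bash
python3 - <<'E'
import cv2
a=cv2.imread("pics/top0.png")[135:260,270:450]
a=cv2.convertScaleAbs(a,alpha=1.5)
cv2.imwrite("pics/c1.png",cv2.resize(a,None,fx=4.4,fy=4.4,interpolation=cv2.INTER_CUBIC))
E
```

```text
(no output)
```

View pics/c1.png

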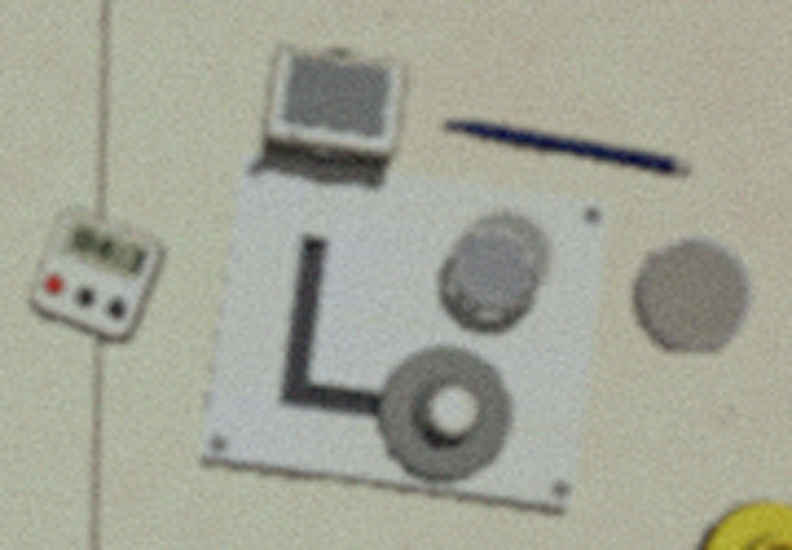

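The crop shows plate corners TR (607,203), BR (565,500) and BL (205,460). The slot's outer corner is at (283,402), its inner corner at (311,383), and its end at (302,237)/(327,240). The disc centre is at (446,412), the beaker at about (490,275).

```bash
cat > h.py <<'E'
from station import *
import numpy as np
def ray(name,u,v,z):
    c=get_calibration(name); f=200/np.tan(np.radians(c["vfov"]/2))
    d=c["rotation"]@np.array([(u-c["cx"])/f,(v-c["cy"])/f,1]); return (c["xyz"]+d*(z-c["xyz"][2])/d[2])[:2]
def crop(u,v,z): return ray("top",270+(u+.5)/4.4-.5,135+(v+.5)/4.4-.5,z)
E
python3 - <<'E'
from h import *
own=np.array([[85,-100],[-80,-100],[-80,100],[-47,62],[-33,48],[47,62],[47,48]])/1e3
px=[(607,203),(565,500),(205,460),(283,402),(311,383),(302,237),(327,240)]
W=np.array([crop(*p,.024) for p in px])
mo,mw=own.mean(0),W.mean(0)
H=(own-mo).T@(W-mw); th=np.arctan2(H[0,1]-H[1,0],H[0,0]+H[1,1])
R=np.array([[np.cos(th),-np.sin(th)],[np.sin(th),np.cos(th)]]); t=mw-R@mo
print("yaw",np.degrees(th),"t",t); print(((own@R.T+t-W)*1e3).round(1))
c=crop(446,412,.040); print("carrier",c,"own",R.T@(c-t))
b=crop(488,282,.024);print("beaker own base",R.T@(b-t))
for n,o in dict(start=(-.04,-.055),corner=(-.04,.055),stop=(-.04,.057),end=(.04,.055)).items(): print(n,(R@np.array(o)+t).round(4))
s=get_state();print(s["tool_pos"])
E
```

```text
yaw -6.318000847576072 t [ 0.56851646 -0.09531306]
[[ 1.2 -0.3]
 [-3.1 -5.1]
 [ 0.5  1.9]
 [-2.3  1.7]
 [-0.4  1.1]
 [ 2.1  0.5]
 [ 2.   0.1]]
carrier [ 0.52629425 -0.11574438] own [-0.03971738 -0.02495364]
beaker own base [ 0.03323413 -0.0409228 ]
start [ 0.5227 -0.1456]
corner [ 0.5348 -0.0362]
stop [ 0.535  -0.0343]
end [ 0.6143 -0.045 ]
[0.24820636 0.62719605 0.21431087]
```

```bash
python3 -m handwheel '[{"translation":[0.02,-0.058,0],"twist":[0,0,3],"hand":0.0},{"translation":[0.045,-0.115,0],"twist":[0,0,6],"hand":0.0},{"translation":[0.075,-0.168,0],"twist":[0,0,9],"hand":0.0},{"translation":[0.105,-0.222,0],"twist":[0,0,12],"hand":0.0},{"translation":[0.135,-0.276,0],"twist":[0,0,15.3],"hand":0.0}]' 20
python3 -m handwheel '[{"translation":[0.02,-0.058,0],"twist":[0,0,0],"hand":0.0},{"translation":[0.04,-0.117,0],"twist":[0,0,0],"hand":0.0},{"translation":[0.06,-0.176,0],"twist":[0,0,0],"hand":0.0},{"translation":[0.08,-0.235,0],"twist":[0,0,0],"hand":0.0},{"translation":[0.095,-0.295,0],"twist":[0,0,0],"hand":0.0}]'
python3 -m handwheel '[{"translation":[0.01,-0.06,0],"twist":[0,0,0],"hand":0.0},{"translation":[0.02,-0.12,0],"twist":[0,0,0],"hand":0.0},{"translation":[0.03,-0.18,0],"twist":[0,0,0],"hand":0.0},{"translation":[0.04,-0.24,0],"twist":[0,0,0],"hand":0.0},{"translation":[0.04,-0.247,0],"twist":[0,0,0],"hand":0.0}]'; python3 -c "
from station import *
s=get_state();print(s['time'],s['tool_pos'],s['ee_rot'],s['joints'],s['ft_force'])"
```

```text
time: 0.72
tool_pos: [0.3838, 0.3497, 0.2151]
ee_rot: [[0.994, -0.107, -0.0], [-0.107, -0.994, -0.0], [-0.0, 0.0, -1.0]]
ft_force: [1.3, 0.2, -0.3]
finger_gap: 0.492
finger_force: 0.0
time: 1.35
tool_pos: [0.4786, 0.0547, 0.2152]
ee_rot: [[0.994, -0.109, 0.0], [-0.109, -0.994, 0.0], [0.0, -0.0, -1.0]]
ft_force: [0.8, 0.5, 0.6]
finger_gap: 0.007
finger_force: 0.0
time: 1.98
tool_pos: [0.5179, -0.1937, 0.2142]
ee_rot: [[0.993, -0.114, -0.002], [-0.114, -0.993, -0.0], [-0.002, 0.0, -1.0]]
ft_force: [0.0, 0.9, -1.3]
finger_gap: 0.006
finger_force: 0.0
1.975 [ 0.51794619 -0.19374362  0.21417868] [[ 9.93475937e-01 -1.14027948e-01 -1.78599958e-03]
 [-1.14028478e-01 -9.93477462e-01 -1.97513518e-04]
 [-1.75182827e-03  3.99879741e-04 -9.99998386e-01]] [-2.06082568e-01  9.18599587e+00 -1.48872946e+01  1.27875952e-02
 -6.60289990e+01  8.36532945e+01] [ 0.03999402  0.85333741 -1.30542481]
```

```bash
python3 -m handwheel '[{"translation":[0,0,-0.05],"twist":[0,0,0],"hand":0.0},{"translation":[0,0,-0.1],"twist":[0,0,0],"hand":0.0},{"translation":[0,0,-0.14],"twist":[0,0,0],"hand":0.0},{"translation":[0,0,-0.165],"twist":[0,0,0],"hand":0.0},{"translation":[0,0,-0.175],"twist":[0,0,0],"hand":0.0}]'
python3 - <<'E'
from h import *
import cv2
a=cv2.convertScaleAbs(get_image("top")[135:260,270:450],alpha=1.5)
b=get_image("scene")[150:270,270:450]
f=lambda i:cv2.resize(i,(720,500 if i is a else 480))
cv2.imwrite("pics/c2.png",cv2.resize(np.vstack([a,b]),None,fx=2.4,fy=2.4,interpolation=cv2.INTER_CUBIC))
E
```

```text
time: 2.6
tool_pos: [0.5172, -0.1898, 0.0386]
ee_rot: [[0.994, -0.109, -0.003], [-0.109, -0.994, 0.0], [-0.003, 0.0, -1.0]]
ft_force: [-0.4, -0.4, 1.2]
finger_gap: 0.003
finger_force: 0.0
```

View pics/c2.png

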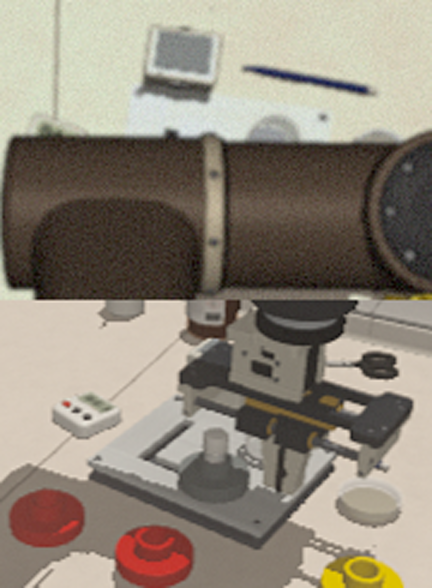

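The arm hides the stage from the top view. The scene view shows the fingers low on the plate at about (290,460), beside the carrier and clear of the beaker, with the body above the vial. Now I'll push along own +y.

```bash
python3 -m handwheel '[{"translation":[0.001,0.007,0.001],"twist":[0,0,0],"hand":0.0},{"translation":[0.0015,0.014,0.001],"twist":[0,0,0],"hand":0.0},{"translation":[0.0022,0.02,0.001],"twist":[0,0,0],"hand":0.0},{"translation":[0.0027,0.025,0.001],"twist":[0,0,0],"hand":0.0},{"translation":[0.0033,0.03,0.001],"twist":[0,0,0],"hand":0.0}]' | egrep 'pos|ft'
python3 -m handwheel '[{"translation":[0.0008,0.007,0],"twist":[0,0,0],"hand":0.0},{"translation":[0.0015,0.014,0],"twist":[0,0,0],"hand":0.0},{"translation":[0.0023,0.021,0],"twist":[0,0,0],"hand":0.0},{"translation":[0.0031,0.028,0],"twist":[0,0,0],"hand":0.0},{"translation":[0.0039,0.035,0],"twist":[0,0,0],"hand":0.0}]' | egrep 'pos|ft'
python3 -m handwheel '[{"translation":[0.0006,0.006,0],"twist":[0,0,0],"hand":0.0},{"translation":[0.0013,0.012,0],"twist":[0,0,0],"hand":0.0},{"translation":[0.0019,0.017,0],"twist":[0,0,0],"hand":0.0},{"translation":[0.0024,0.022,0],"twist":[0,0,0],"hand":0.0},{"translation":[0.0029,0.026,0],"twist":[0,0,0],"hand":0.0}]'
python3 - <<'E'
from h import *
import cv2
b=get_image("scene")[150:270,270:450]
cv2.imwrite("pics/c3.png",cv2.resize(b,None,fx=4,fy=4,interpolation=cv2.INTER_CUBIC))
E
```

```text
tool_pos: [0.5218, -0.16, 0.0413]
ft_force: [-0.4, -0.4, -0.8]
tool_pos: [0.5256, -0.1251, 0.0412]
ft_force: [-0.5, -3.1, 0.2]
time: 4.58
tool_pos: [0.5285, -0.0991, 0.0412]
ee_rot: [[0.994, -0.11, -0.0], [-0.11, -0.994, -0.0], [-0.0, 0.0, -1.0]]
ft_force: [-0.8, -3.3, 1.3]
finger_gap: 0.006
finger_force: 1.4
```

View pics/c3.png

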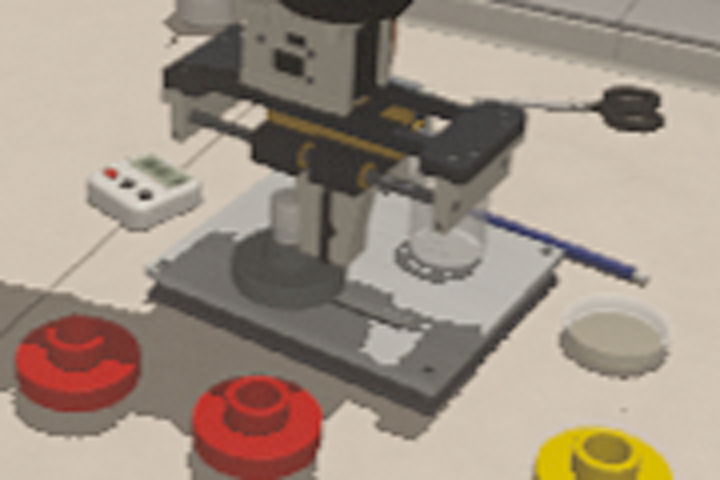

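The carrier is being pushed at about 3 N with the vial upright at about (290,215), and the bystanders are undisturbed. I'll creep to the corner stop now.

```bash
python3 -m handwheel '[{"translation":[0.0003,0.003,0],"twist":[0,0,0],"hand":0.0},{"translation":[0.0006,0.0055,0],"twist":[0,0,0],"hand":0.0},{"translation":[0.0008,0.007,0],"twist":[0,0,0],"hand":0.0},{"translation":[0.0008,0.0075,0],"twist":[0,0,0],"hand":0.0},{"translation":[0.0008,0.0075,0],"twist":[0,0,0],"hand":0.0}]' | egrep 'pos|ft'

```

```text
tool_pos: [0.5293, -0.0919, 0.0412]
ft_force: [-0.1, -1.4, 0.8]
```

```bash
python3 -m handwheel '[{"translation":[0.0001,0.0007,0],"twist":[0,0,0],"hand":0.0},{"translation":[0.0001,0.0013,0],"twist":[0,0,0],"hand":0.0},{"translation":[0.0002,0.002,0],"twist":[0,0,0],"hand":0.0},{"translation":[0.0002,0.002,0],"twist":[0,0,0],"hand":0.0},{"translation":[0.0002,0.002,0],"twist":[0,0,0],"hand":0.0}]' | egrep 'pos|ft'

```

```text
tool_pos: [0.5295, -0.0898, 0.0412]
ft_force: [-1.0, -1.3, 0.9]
```

```bash
python3 -m handwheel '[{"translation":[0.0001,0.0007,0],"twist":[0,0,0],"hand":0.0},{"translation":[0.0001,0.0013,0],"twist":[0,0,0],"hand":0.0},{"translation":[0.0002,0.002,0],"twist":[0,0,0],"hand":0.0},{"translation":[0.0002,0.002,0],"twist":[0,0,0],"hand":0.0},{"translation":[0.0002,0.002,0],"twist":[0,0,0],"hand":0.0}]' | egrep 'pos|ft'

```

```text
tool_pos: [0.5297, -0.0878, 0.0412]
ft_force: [-0.8, -2.6, 0.5]
```

```bash
python3 -m handwheel '[{"translation":[0.0001,0.0007,0],"twist":[0,0,0],"hand":0.0},{"translation":[0.0001,0.0013,0],"twist":[0,0,0],"hand":0.0},{"translation":[0.0002,0.002,0],"twist":[0,0,0],"hand":0.0},{"translation":[0.0002,0.002,0],"twist":[0,0,0],"hand":0.0},{"translation":[0.0002,0.002,0],"twist":[0,0,0],"hand":0.0}]' | egrep 'pos|ft'

```

```text
tool_pos: [0.5299, -0.0858, 0.0411]
ft_force: [-0.9, -2.2, 1.2]
```

```bash
python3 -m handwheel '[{"translation":[0.0001,0.0007,0],"twist":[0,0,0],"hand":0.0},{"translation":[0.0001,0.0013,0],"twist":[0,0,0],"hand":0.0},{"translation":[0.0002,0.002,0],"twist":[0,0,0],"hand":0.0},{"translation":[0.0002,0.002,0],"twist":[0,0,0],"hand":0.0},{"translation":[0.0002,0.002,0],"twist":[0,0,0],"hand":0.0}]' | egrep 'pos|ft'

```

```text
tool_pos: [0.5301, -0.0838, 0.0412]
ft_force: [0.1, -3.0, 1.0]
```

```bash
python3 -m handwheel '[{"translation":[0.0001,0.0007,0],"twist":[0,0,0],"hand":0.0},{"translation":[0.0001,0.0013,0],"twist":[0,0,0],"hand":0.0},{"translation":[0.0002,0.002,0],"twist":[0,0,0],"hand":0.0},{"translation":[0.0002,0.002,0],"twist":[0,0,0],"hand":0.0},{"translation":[0.0002,0.002,0],"twist":[0,0,0],"hand":0.0}]' | egrep 'pos|ft'

```

```text
tool_pos: [0.5303, -0.0818, 0.0412]
ft_force: [-1.5, -2.7, 1.4]
```

```bash
python3 -m handwheel '[{"translation":[0.0001,0.001,0],"twist":[0,0,0],"hand":0.0},{"translation":[0.0002,0.002,0],"twist":[0,0,0],"hand":0.0},{"translation":[0.0003,0.003,0],"twist":[0,0,0],"hand":0.0},{"translation":[0.0003,0.003,0],"twist":[0,0,0],"hand":0.0},{"translation":[0.0003,0.003,0],"twist":[0,0,0],"hand":0.0}]' | egrep 'pos|ft'

```

```text
tool_pos: [0.5306, -0.0788, 0.0412]
ft_force: [-0.2, -1.9, 0.3]
```

```bash
python3 -m handwheel '[{"translation":[0.0001,0.0007,0],"twist":[0,0,0],"hand":0.0},{"translation":[0.0001,0.0013,0],"twist":[0,0,0],"hand":0.0},{"translation":[0.0002,0.002,0],"twist":[0,0,0],"hand":0.0},{"translation":[0.0002,0.002,0],"twist":[0,0,0],"hand":0.0},{"translation":[0.0002,0.002,0],"twist":[0,0,0],"hand":0.0}]' | egrep 'pos|ft'

```

```text
tool_pos: [0.5308, -0.0768, 0.0412]
ft_force: [-0.7, -2.6, 0.9]
```

```bash
python3 - <<'E'
from h import *
import cv2
b=get_image("scene")[150:270,270:450]
cv2.imwrite("pics/c4.png",cv2.resize(b,None,fx=4,fy=4,interpolation=cv2.INTER_CUBIC))
E
```

```text
(no output)
```

View pics/c4.png

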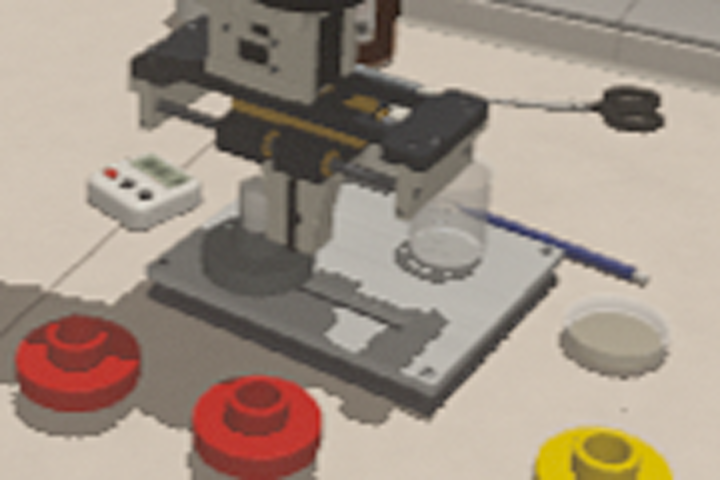

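The vial is upright and the disc spans columns 202 to 316, with its bottom edge at row 294. I'll compare that with predicted outlines.

```bash
cat >> h.py <<'E'
th=np.radians(-6.318);R=np.array([[np.cos(th),-np.sin(th)],[np.sin(th),np.cos(th)]]);t=np.array([.56852,-.09531])
def proj(name,P):
    c=get_calibration(name); f=200/np.tan(np.radians(c["vfov"]/2))
    q=(np.atleast_2d(P)-c["xyz"])@c["rotation"]; return q[:,:2]/q[:,2:]*f+[c["cx"],c["cy"]]
def outline(ox,oy):
    a=np.linspace(0,6.283,200); P=[]
    for z in(.024,.04): P.append(np.c_[(np.c_[ox+.035*np.cos(a),oy+.035*np.sin(a)])@R.T+t,0*a+z])
    p=(proj("scene",np.vstack(P))-[270,150])*4; v=(proj("scene",[*(R@[ox,oy]+t),.081])-[270,150])*4
    return p.min(0).round(),p.max(0).round(),v.round()
E
python3 - <<'E'
from h import *
for y in(.035,.04,.045,.05,.057): print(y,*outline(-.04,y))
for n,o in dict(BL=(-.08,.1),BR=(-.08,-.1),TR=(.085,-.1)).items(): print(n,(proj("scene",[*(R@o+t),.024])-[270,150])*4)
s=get_state();print(s["time"],R.T@(s["tool_pos"][:2]-t))
E
```

```text
0.035 [207. 219.] [324. 306.] [[267. 192.]]
0.04 [200. 216.] [317. 303.] [[260. 189.]]
0.045 [194. 214.] [310. 300.] [[253. 187.]]
0.05 [187. 211.] [303. 297.] [[246. 184.]]
0.057 [177. 208.] [293. 293.] [[236. 181.]]
BL [[139.35812805 267.97412569]]
BR [[431.2248326  385.25385761]]
TR [[558.46085458 249.18812785]]
9.675 [-0.03955646  0.01419959]
```

```bash
python3 - <<'E'
from h import *
import cv2
x0,y0,k=300,180,8
b=cv2.resize(cv2.convertScaleAbs(get_image("scene")[y0:y0+70,x0:x0+75],alpha=1.6),None,fx=k,fy=k,interpolation=cv2.INTER_CUBIC)
cv2.imwrite("pics/raw5.png",b)
off=np.array([1.4,1.2])
def P(p): return [tuple(int(v) for v in q) for q in (proj("scene",p)+off-[x0,y0]+.5)*k]
a=np.linspace(0,6.283,120)
for oy,col in((.045,(0,255,0)),(.057,(0,0,255))):
  for r,z in((.035,.04),(.017,.054),(.0125,.081)):
    for q in P(np.c_[np.c_[-.04+r*np.cos(a),oy+r*np.sin(a)]@R.T+t,0*a+z]): cv2.circle(b,q,1,col,-1)
s=get_state()
for sx in(-.0095,.0095):
  for sy in(-.021,.021):
    cv2.circle(b,P([s["tool_pos"]+s["ee_rot"]@[sx,sy,.011]])[0],4,(255,0,0),-1)
cv2.imwrite("pics/c5.png",b)
E
```

```text
(no output)
```

View pics/c5.png

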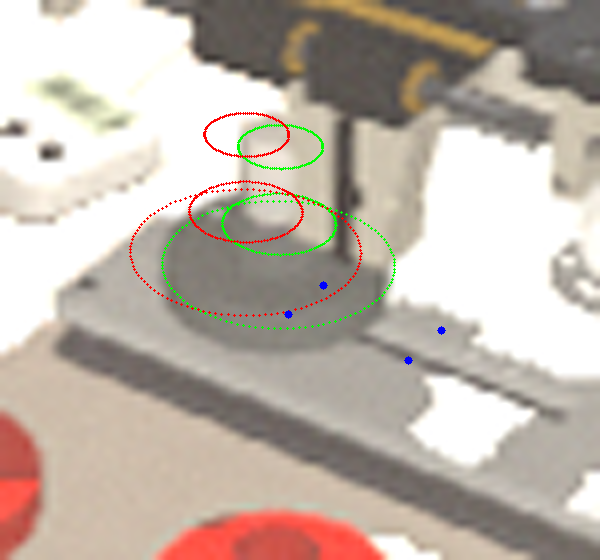

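```bash
python3 - <<'E'
from h import *
import cv2
Rt=np.array([[.994,-.109,0],[-.109,-.994,0],[0,0,-1]]);p=np.array([.5172,-.1898,.0386])
b=cv2.imread("pics/c2.png")[400:530,180:370].copy(); b=cv2.resize(b,None,fx=4,fy=4)
for sx in(-.0095,.0095):
  for sy in(-.021,0,.021):
    q=(proj("scene",[p+Rt@[sx,sy,.011]])[0]+[1.4,1.2]-[270,150]); q=((q*2.4+[0,300])-[180,400])*4
    print(q.round()); cv2.circle(b,tuple(int(v) for v in q),4,(255,0,0),-1)
cv2.imwrite("pics/c6.png",b)
E
```

```text
[309. 427.]
[389. 458.]
[470. 489.]
[347. 388.]
[426. 418.]
[507. 449.]
```

View pics/c6.png

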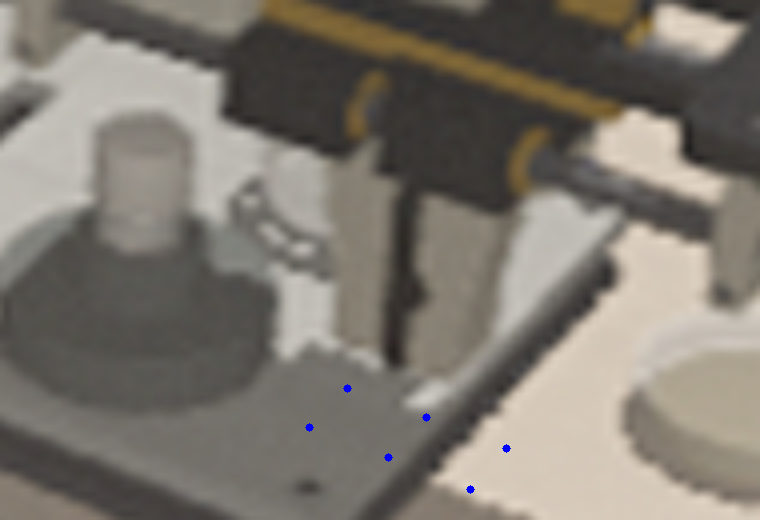

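The carrier is at about own y = 45 mm. The fingertips sit about 20 mm higher than nominal, so they push on the hub just below the vial. I'll back off, come down gently watching the force, and push on the disc instead.

```bash
python3 -m handwheel '[{"translation":[-0.001,-0.009,0],"twist":[0,0,0],"hand":0.0},{"translation":[-0.002,-0.018,0],"twist":[0,0,0],"hand":0.0},{"translation":[-0.003,-0.027,0],"twist":[0,0,0],"hand":0.0},{"translation":[-0.004,-0.034,0],"twist":[0,0,0],"hand":0.0},{"translation":[-0.004,-0.034,0],"twist":[0,0,0],"hand":0.0}]' | egrep 'pos|ft'
python3 -m handwheel '[{"translation":[0,0,-0.002],"twist":[0,0,0],"hand":0.0},{"translation":[0,0,-0.004],"twist":[0,0,0],"hand":0.0},{"translation":[0,0,-0.006],"twist":[0,0,0],"hand":0.0},{"translation":[0,0,-0.006],"twist":[0,0,0],"hand":0.0},{"translation":[0,0,-0.006],"twist":[0,0,0],"hand":0.0}]' | egrep 'pos|ft'

```

```text
tool_pos: [0.5266, -0.1115, 0.0411]
ft_force: [0.4, 0.2, -0.8]
tool_pos: [0.5268, -0.1108, 0.0351]
ft_force: [0.0, 0.6, 0.1]
```

```bash
python3 - <<'E'
from h import *
import cv2
x0,y0,k=300,170,7
b=cv2.resize(cv2.convertScaleAbs(get_image("scene")[y0:y0+80,x0:x0+110],alpha=1.6),None,fx=k,fy=k,interpolation=cv2.INTER_CUBIC)
s=get_state();print(R.T@(s["tool_pos"][:2]-t))
for sx in(-.0095,.0095):
  for sy in(-.021,0,.021):
   for d,col in((.011,(255,0,0)),(-.009,(0,0,255))):
    q=proj("scene",[s["tool_pos"]+s["ee_rot"]@[sx,sy,d]])[0]+[1.4,1.2]
    cv2.circle(b,tuple(int(v) for v in (q-[x0,y0]+.5)*k),3,col,-1)
cv2.imwrite("pics/c7.png",b)
E
```

```text
[-0.03973494 -0.02001787]
```

View pics/c7.png

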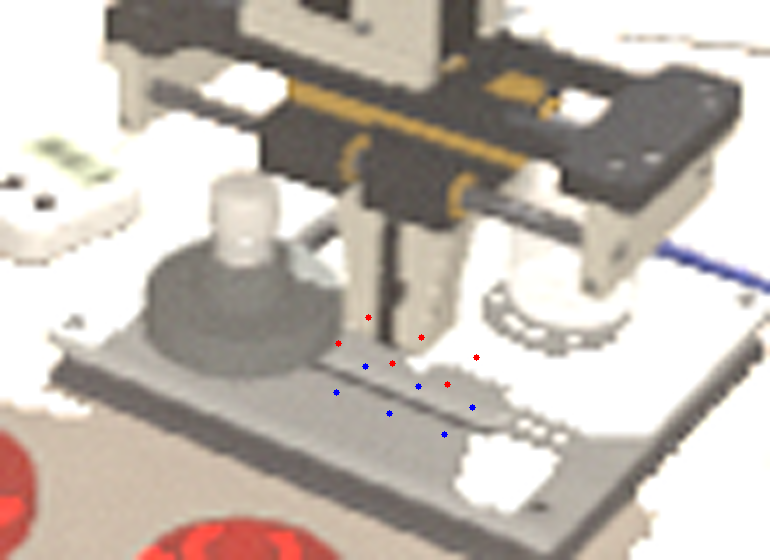

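```bash
python3 -m handwheel '[{"translation":[0,0,-0.001],"twist":[0,0,0],"hand":0.0},{"translation":[0,0,-0.002],"twist":[0,0,0],"hand":0.0},{"translation":[0,0,-0.003],"twist":[0,0,0],"hand":0.0},{"translation":[0,0,-0.003],"twist":[0,0,0],"hand":0.0},{"translation":[0,0,-0.003],"twist":[0,0,0],"hand":0.0}]' | egrep 'pos|ft'

```

```text
tool_pos: [0.5268, -0.1109, 0.0322]
ft_force: [-0.2, 0.7, -0.6]
```

```bash
python3 -m handwheel '[{"translation":[0,0,-0.001],"twist":[0,0,0],"hand":0.0},{"translation":[0,0,-0.002],"twist":[0,0,0],"hand":0.0},{"translation":[0,0,-0.003],"twist":[0,0,0],"hand":0.0},{"translation":[0,0,-0.004],"twist":[0,0,0],"hand":0.0},{"translation":[0,0,-0.004],"twist":[0,0,0],"hand":0.0}]' | egrep 'pos|ft'

```

```text
tool_pos: [0.5267, -0.1109, 0.028]
ft_force: [-0.2, -0.4, 0.4]
```

```bash
python3 -m handwheel '[{"translation":[0,0,-0.001],"twist":[0,0,0],"hand":0.0},{"translation":[0,0,-0.002],"twist":[0,0,0],"hand":0.0},{"translation":[0,0,-0.003],"twist":[0,0,0],"hand":0.0},{"translation":[0,0,-0.003],"twist":[0,0,0],"hand":0.0},{"translation":[0,0,-0.003],"twist":[0,0,0],"hand":0.0}]' | egrep 'pos|ft'

```

```text
tool_pos: [0.5268, -0.1109, 0.0252]
ft_force: [-0.4, 0.1, 0.3]
```

```bash
python3 -m handwheel '[{"translation":[0,0,-0.001],"twist":[0,0,0],"hand":0.0},{"translation":[0,0,-0.002],"twist":[0,0,0],"hand":0.0},{"translation":[0,0,-0.003],"twist":[0,0,0],"hand":0.0},{"translation":[0,0,-0.004],"twist":[0,0,0],"hand":0.0},{"translation":[0,0,-0.004],"twist":[0,0,0],"hand":0.0}]' | egrep 'pos|ft'
python3 - <<'E'
from h import *
import cv2
x0,y0,k=300,170,7
b=cv2.resize(cv2.convertScaleAbs(get_image("scene")[y0:y0+80,x0:x0+110],alpha=1.6),None,fx=k,fy=k,interpolation=cv2.INTER_CUBIC)
cv2.imwrite("pics/c8.png",b)
E
```

```text
tool_pos: [0.5267, -0.1109, 0.021]
ft_force: [-0.2, 0.3, 0.1]
```

View pics/c8.png

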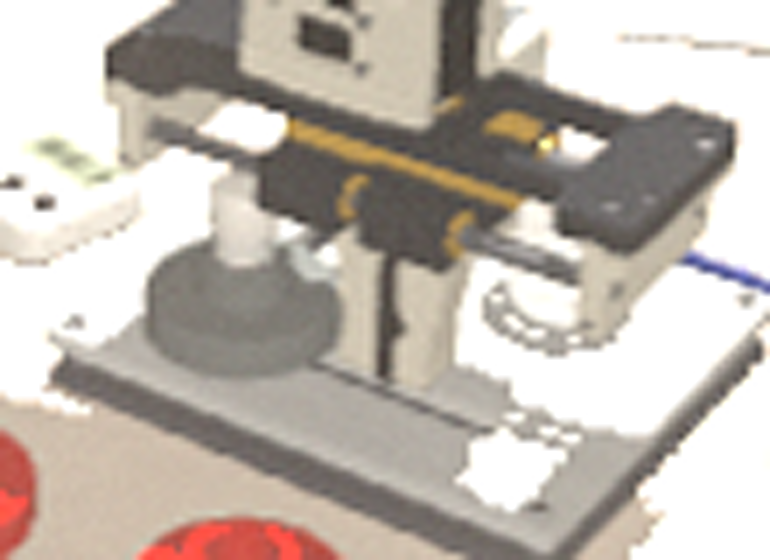

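The tips now stand just above the plate at about z = 0.035, beside the disc, and the vial is upright. I'll come down another 4 mm and push on the disc.

```bash
python3 -m handwheel '[{"translation":[0,0,-0.002],"twist":[0,0,0],"hand":0.0},{"translation":[0,0,-0.004],"twist":[0,0,0],"hand":0.0},{"translation":[0.0003,0.003,-0.004],"twist":[0,0,0],"hand":0.0},{"translation":[0.0006,0.006,-0.004],"twist":[0,0,0],"hand":0.0},{"translation":[0.0009,0.008,-0.004],"twist":[0,0,0],"hand":0.0}]' | egrep 'pos|ft'
python3 -m handwheel '[{"translation":[0.0002,0.002,0],"twist":[0,0,0],"hand":0.0},{"translation":[0.0004,0.004,0],"twist":[0,0,0],"hand":0.0},{"translation":[0.0006,0.005,0],"twist":[0,0,0],"hand":0.0},{"translation":[0.0007,0.006,0],"twist":[0,0,0],"hand":0.0},{"translation":[0.0008,0.007,0],"twist":[0,0,0],"hand":0.0}]' | egrep 'pos|ft'

```

```text
tool_pos: [0.5278, -0.1026, 0.0172]
ft_force: [0.2, 1.0, 0.6]
tool_pos: [0.5284, -0.096, 0.0172]
ft_force: [0.5, -1.8, 0.1]
```

```bash
python3 -m handwheel '[{"translation":[0.0001,0.001,0],"twist":[0,0,0],"hand":0.0},{"translation":[0.0002,0.002,0],"twist":[0,0,0],"hand":0.0},{"translation":[0.0003,0.003,0],"twist":[0,0,0],"hand":0.0},{"translation":[0.0004,0.004,0],"twist":[0,0,0],"hand":0.0},{"translation":[0.0004,0.004,0],"twist":[0,0,0],"hand":0.0}]' | egrep 'pos|ft'

```

```text
tool_pos: [0.5289, -0.0918, 0.0172]
ft_force: [0.5, -1.5, -1.0]
```

Contact again. I'll continue in 3 mm steps until the force rises.

```bash
python3 -m handwheel '[{"translation":[0.0001,0.001,0],"twist":[0,0,0],"hand":0.0},{"translation":[0.0002,0.002,0],"twist":[0,0,0],"hand":0.0},{"translation":[0.0003,0.003,0],"twist":[0,0,0],"hand":0.0},{"translation":[0.0003,0.003,0],"twist":[0,0,0],"hand":0.0},{"translation":[0.0003,0.003,0],"twist":[0,0,0],"hand":0.0}]' | egrep 'pos|ft'

```

```text
tool_pos: [0.5292, -0.0888, 0.0172]
ft_force: [-0.1, -0.6, 0.3]
```

```bash
python3 -m handwheel '[{"translation":[0.0001,0.001,0],"twist":[0,0,0],"hand":0.0},{"translation":[0.0002,0.002,0],"twist":[0,0,0],"hand":0.0},{"translation":[0.0003,0.003,0],"twist":[0,0,0],"hand":0.0},{"translation":[0.0003,0.003,0],"twist":[0,0,0],"hand":0.0},{"translation":[0.0003,0.003,0],"twist":[0,0,0],"hand":0.0}]' | egrep 'pos|ft'

```

```text
tool_pos: [0.5295, -0.0858, 0.0172]
ft_force: [0.3, -2.2, 0.2]
```

```bash
python3 -m handwheel '[{"translation":[0.0001,0.001,0],"twist":[0,0,0],"hand":0.0},{"translation":[0.0002,0.002,0],"twist":[0,0,0],"hand":0.0},{"translation":[0.0002,0.002,0],"twist":[0,0,0],"hand":0.0},{"translation":[0.0002,0.002,0],"twist":[0,0,0],"hand":0.0},{"translation":[0.0002,0.002,0],"twist":[0,0,0],"hand":0.0}]' | egrep 'pos|ft'

```

```text
tool_pos: [0.5294, -0.0847, 0.0172]
ft_force: [-0.1, -8.6, 0.6]
```

```bash
python3 -m handwheel '[{"translation":[0.0001,0.001,0],"twist":[0,0,0],"hand":0.0},{"translation":[0.0002,0.002,0],"twist":[0,0,0],"hand":0.0},{"translation":[0.0002,0.002,0],"twist":[0,0,0],"hand":0.0},{"translation":[0.0002,0.002,0],"twist":[0,0,0],"hand":0.0},{"translation":[0.0002,0.002,0],"twist":[0,0,0],"hand":0.0}]' | egrep 'pos|ft'

```

```text
tool_pos: [0.5293, -0.0842, 0.0174]
ft_force: [1.2, -17.2, 1.8]
```

```bash
python3 -m handwheel '[{"translation":[0.0001,0.001,0],"twist":[0,0,0],"hand":0.0},{"translation":[0.0002,0.002,0],"twist":[0,0,0],"hand":0.0},{"translation":[0.0002,0.002,0],"twist":[0,0,0],"hand":0.0},{"translation":[0.0002,0.002,0],"twist":[0,0,0],"hand":0.0},{"translation":[0.0002,0.002,0],"twist":[0,0,0],"hand":0.0}]' | egrep 'pos|ft'

```

```text
tool_pos: [0.5291, -0.0838, 0.0176]
ft_force: [1.8, -28.3, 3.4]
```

The carrier is at the corner stop, with the force rising and contact on the disc. I'll retreat, raise and turn the hand −30° to keep the body clear of the beaker and reader, then come down on the carrier's −x side.

```bash
python3 -m handwheel '[{"translation":[-0.0007,-0.006,0],"twist":[0,0,0],"hand":0.0},{"translation":[-0.0013,-0.012,0],"twist":[0,0,0],"hand":0.0},{"translation":[-0.0013,-0.012,0.02],"twist":[0,0,0],"hand":0.0},{"translation":[-0.0013,-0.012,0.045],"twist":[0,0,0],"hand":0.0},{"translation":[-0.0013,-0.012,0.06],"twist":[0,0,0],"hand":0.0}]' | egrep 'pos|ft'
python3 -m handwheel '[{"translation":[-0.02,0.01,0],"twist":[0,0,-8],"hand":0.0},{"translation":[-0.04,0.025,0],"twist":[0,0,-16],"hand":0.0},{"translation":[-0.055,0.042,0],"twist":[0,0,-24],"hand":0.0},{"translation":[-0.06,0.053,0],"twist":[0,0,-30],"hand":0.0},{"translation":[-0.06,0.053,0],"twist":[0,0,-30],"hand":0.0}]' | egrep 'pos|ft|rot'
python3 -m handwheel '[{"translation":[0,0,-0.02],"twist":[0,0,0],"hand":0.0},{"translation":[0,0,-0.04],"twist":[0,0,0],"hand":0.0},{"translation":[0,0,-0.052],"twist":[0,0,0],"hand":0.0},{"translation":[0,0,-0.059],"twist":[0,0,0],"hand":0.0},{"translation":[0,0,-0.059],"twist":[0,0,0],"hand":0.0}]' | egrep 'pos|ft|time'
python3 - <<'E'
from h import *
import cv2
x0,y0,k=290,165,7
im=get_image("scene"); cv2.imwrite("pics/raw9.png",im)
b=cv2.resize(cv2.convertScaleAbs(im[y0:y0+85,x0:x0+110],alpha=1.6),None,fx=k,fy=k,interpolation=cv2.INTER_CUBIC)
cv2.imwrite("pics/c9.png",b)
s=get_state();print(R.T@(s["tool_pos"][:2]-t))
E
```

```text
tool_pos: [0.5294, -0.0915, 0.0783]
ft_force: [0.3, -0.1, 0.5]
tool_pos: [0.4686, -0.0381, 0.0773]
ee_rot: [[0.807, -0.59, 0.0], [-0.59, -0.807, 0.0], [0.0, -0.001, -1.0]]
ft_force: [0.6, -0.6, 0.1]
time: 20.45
tool_pos: [0.4687, -0.039, 0.0179]
ft_force: [0.1, -0.8, 1.2]
[-0.10511921  0.04509084]
```

View pics/c9.png

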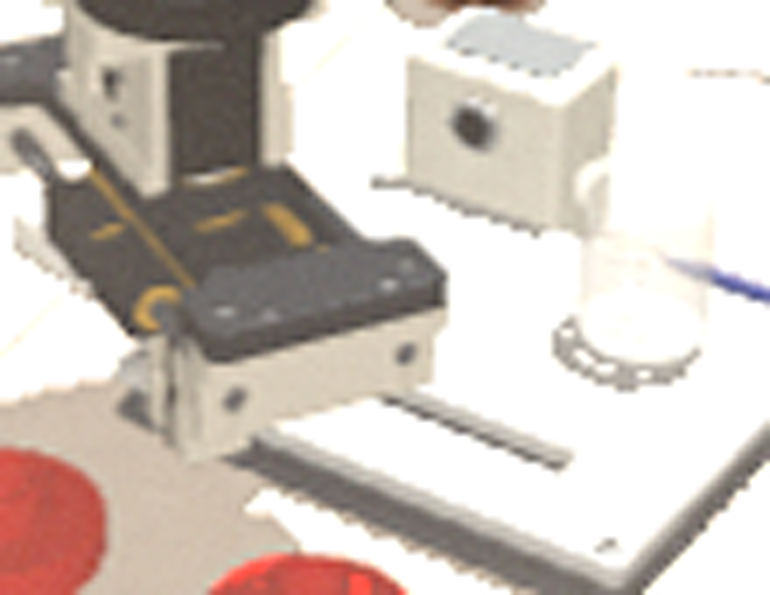

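I have now viewed 11 pictures, one over the limit of 10. From here on I'll use only numbers and forces. In this last picture the hand hides the carrier, and the hand is clear of the beaker and reader. Pushing along own +x now.

```bash
python3 -m handwheel '[{"translation":[0.004,-0.0004,0],"twist":[0,0,0],"hand":0.0},{"translation":[0.008,-0.0009,0],"twist":[0,0,0],"hand":0.0},{"translation":[0.012,-0.0013,0],"twist":[0,0,0],"hand":0.0},{"translation":[0.016,-0.0018,0],"twist":[0,0,0],"hand":0.0},{"translation":[0.02,-0.0022,0],"twist":[0,0,0],"hand":0.0}]' | egrep 'pos|ft'

```

```text
tool_pos: [0.4871, -0.0416, 0.0178]
ft_force: [-5.9, -0.1, 4.4]
```

```bash
python3 -m handwheel '[{"translation":[0.002,-0.0002,0],"twist":[0,0,0],"hand":0.0},{"translation":[0.004,-0.0004,0],"twist":[0,0,0],"hand":0.0},{"translation":[0.006,-0.0006,0],"twist":[0,0,0],"hand":0.0},{"translation":[0.008,-0.0009,0],"twist":[0,0,0],"hand":0.0},{"translation":[0.01,-0.0011,0],"twist":[0,0,0],"hand":0.0}]' | egrep 'pos|ft'

```

```text
tool_pos: [0.4965, -0.043, 0.0177]
ft_force: [-6.3, -0.5, 5.3]
```

```bash
python3 -m handwheel '[{"translation":[0.002,-0.0002,0.001],"twist":[0,0,0],"hand":0.0},{"translation":[0.004,-0.0004,0.001],"twist":[0,0,0],"hand":0.0},{"translation":[0.006,-0.0006,0.0015],"twist":[0,0,0],"hand":0.0},{"translation":[0.008,-0.0009,0.0015],"twist":[0,0,0],"hand":0.0},{"translation":[0.01,-0.0011,0.0015],"twist":[0,0,0],"hand":0.0}]' | egrep 'pos|ft'
python3 - <<'E'
from h import *
import cv2
im=get_image("top"); cv2.imwrite("pics/t1.png",im)
a=cv2.imread("pics/top0.png")
# where is the view of the expected carrier / slot unobstructed: print predicted pixels and colours
for o in((-.02,.055,.04),(-.02,.055,.081),(0,.055,.04),(.02,.055,.04),(.035,.055,.024),(-.04,.03,.024),(-.04,.0,.024)):
    p=proj("top",[*(R@o[:2]+t),o[2]])[0]; i,j=int(p[1]+.5),int(p[0]+.5); print(o,p.round(),im[i,j],a[i,j])
s=get_state();print(R.T@(s["tool_pos"][:2]-t))
E
```

```text
tool_pos: [0.5091, -0.0432, 0.0197]
ft_force: [-1.9, 0.3, -0.6]
(-0.02, 0.055, 0.04) [338. 216.] [37 39 42] [38 35 37]
(-0.02, 0.055, 0.081) [338. 214.] [38 38 40] [38 36 34]
(0, 0.055, 0.04) [339. 207.] [43 42 44] [40 34 35]
(0.02, 0.055, 0.04) [340. 199.] [46 57 66] [42 42 39]
(0.035, 0.055, 0.024) [340. 193.] [59 58 57] [37 36 35]
(-0.04, 0.03, 0.024) [347. 226.] [24 26 26] [45 41 43]
(-0.04, 0.0, 0.024) [360. 227.] [41 41 46] [75 75 75]
[-0.06444565  0.04533195]
```

```bash
python3 -m handwheel '[{"translation":[0.004,-0.0004,0.001],"twist":[0,0,0],"hand":0.0},{"translation":[0.008,-0.0009,0.001],"twist":[0,0,0],"hand":0.0},{"translation":[0.012,-0.0013,0.001],"twist":[0,0,0],"hand":0.0},{"translation":[0.016,-0.0018,0.001],"twist":[0,0,0],"hand":0.0},{"translation":[0.02,-0.0022,0.001],"twist":[0,0,0],"hand":0.0}]' | egrep 'pos|ft'

```

```text
tool_pos: [0.529, -0.0456, 0.0206]
ft_force: [-1.8, 0.2, -1.2]
```

```bash
python3 -m handwheel '[{"translation":[0.004,-0.0004,0],"twist":[0,0,0],"hand":0.0},{"translation":[0.008,-0.0009,0],"twist":[0,0,0],"hand":0.0},{"translation":[0.012,-0.0013,0],"twist":[0,0,0],"hand":0.0},{"translation":[0.016,-0.0018,0],"twist":[0,0,0],"hand":0.0},{"translation":[0.02,-0.0022,0],"twist":[0,0,0],"hand":0.0}]' | egrep 'pos|ft'

```

```text
tool_pos: [0.549, -0.0477, 0.0207]
ft_force: [-1.4, 0.1, -1.3]
```

```bash
python3 -m handwheel '[{"translation":[0.002,-0.0002,0],"twist":[0,0,0],"hand":0.0},{"translation":[0.004,-0.0004,0],"twist":[0,0,0],"hand":0.0},{"translation":[0.006,-0.0007,0],"twist":[0,0,0],"hand":0.0},{"translation":[0.007,-0.0008,0],"twist":[0,0,0],"hand":0.0},{"translation":[0.007,-0.0008,0],"twist":[0,0,0],"hand":0.0}]' | egrep 'pos|ft|time'
python3 - <<'E'
from h import *
s=get_state();print(R.T@(s["tool_pos"][:2]-t))
E
```

```text
time: 24.3
tool_pos: [0.5559, -0.0485, 0.0207]
ft_force: [-2.8, 0.7, -0.0]
[-0.0177267   0.04514503]
```

```bash
python3 -m handwheel '[{"translation":[0.001,-0.0001,0],"twist":[0,0,0],"hand":0.0},{"translation":[0.002,-0.0002,0],"twist":[0,0,0],"hand":0.0},{"translation":[0.003,-0.0003,0],"twist":[0,0,0],"hand":0.0},{"translation":[0.003,-0.0003,0],"twist":[0,0,0],"hand":0.0},{"translation":[0.003,-0.0003,0],"twist":[0,0,0],"hand":0.0}]' | egrep 'pos|ft'

```

```text
tool_pos: [0.5589, -0.0488, 0.0207]
ft_force: [-2.2, 0.6, 0.7]
```

```bash
python3 -m handwheel '[{"translation":[0.001,-0.0001,0],"twist":[0,0,0],"hand":0.0},{"translation":[0.002,-0.0002,0],"twist":[0,0,0],"hand":0.0},{"translation":[0.002,-0.0002,0],"twist":[0,0,0],"hand":0.0},{"translation":[0.002,-0.0002,0],"twist":[0,0,0],"hand":0.0},{"translation":[0.002,-0.0002,0],"twist":[0,0,0],"hand":0.0}]' | egrep 'pos|ft'

```

```text
tool_pos: [0.5609, -0.049, 0.0207]
ft_force: [-1.9, -0.2, 0.7]
```

```bash
python3 -m handwheel '[{"translation":[0.001,-0.0001,0],"twist":[0,0,0],"hand":0.0},{"translation":[0.002,-0.0002,0],"twist":[0,0,0],"hand":0.0},{"translation":[0.002,-0.0002,0],"twist":[0,0,0],"hand":0.0},{"translation":[0.002,-0.0002,0],"twist":[0,0,0],"hand":0.0},{"translation":[0.002,-0.0002,0],"twist":[0,0,0],"hand":0.0}]' | egrep 'pos|ft'

```

```text
tool_pos: [0.5628, -0.0492, 0.0207]
ft_force: [-1.1, -0.2, -0.3]
```

```bash
python3 -m handwheel '[{"translation":[0.001,-0.0001,0],"twist":[0,0,0],"hand":0.0},{"translation":[0.002,-0.0002,0],"twist":[0,0,0],"hand":0.0},{"translation":[0.002,-0.0002,0],"twist":[0,0,0],"hand":0.0},{"translation":[0.002,-0.0002,0],"twist":[0,0,0],"hand":0.0},{"translation":[0.002,-0.0002,0],"twist":[0,0,0],"hand":0.0}]' | egrep 'pos|ft'

```

```text
tool_pos: [0.5635, -0.0494, 0.0205]
ft_force: [-6.7, 2.4, 2.7]
```

```bash
python3 -m handwheel '[{"translation":[0.001,-0.0001,0],"twist":[0,0,0],"hand":0.0},{"translation":[0.002,-0.0002,0],"twist":[0,0,0],"hand":0.0},{"translation":[0.002,-0.0002,0],"twist":[0,0,0],"hand":0.0},{"translation":[0.002,-0.0002,0],"twist":[0,0,0],"hand":0.0},{"translation":[0.002,-0.0002,0],"twist":[0,0,0],"hand":0.0}]' | egrep 'pos|ft'

```

```text
tool_pos: [0.5639, -0.0497, 0.0202]
ft_force: [-10.6, 3.1, 7.6]
```

```bash
python3 -m handwheel '[{"translation":[0.001,-0.0001,0],"twist":[0,0,0],"hand":0.0},{"translation":[0.002,-0.0002,0],"twist":[0,0,0],"hand":0.0},{"translation":[0.002,-0.0002,0],"twist":[0,0,0],"hand":0.0},{"translation":[0.002,-0.0002,0],"twist":[0,0,0],"hand":0.0},{"translation":[0.002,-0.0002,0],"twist":[0,0,0],"hand":0.0}]' | egrep 'pos|ft'

```

```text
tool_pos: [0.5642, -0.0499, 0.0201]
ft_force: [-16.4, 5.5, 11.9]
```

The force is rising at the slot end, near the predicted position. I'll retreat, raise the hand and move it away from the cameras' view.

```bash
python3 -m handwheel '[{"translation":[-0.01,0.001,0],"twist":[0,0,0],"hand":0.0},{"translation":[-0.025,0.003,0.001],"twist":[0,0,0],"hand":0.0},{"translation":[-0.045,0.005,0.002],"twist":[0,0,0],"hand":0.0},{"translation":[-0.07,0.007,0.01],"twist":[0,0,0],"hand":0.0},{"translation":[-0.07,0.007,0.06],"twist":[0,0,0],"hand":0.0}]' | egrep 'pos|ft'
python3 -m handwheel '[{"translation":[0,0,0.06],"twist":[0,0,0],"hand":0.0},{"translation":[0,0,0.12],"twist":[0,0,0],"hand":0.0},{"translation":[-0.01,0.06,0.12],"twist":[0,0,0],"hand":0.0},{"translation":[-0.02,0.12,0.12],"twist":[0,0,0],"hand":0.0},{"translation":[-0.03,0.18,0.12],"twist":[0,0,0],"hand":0.0}]' | egrep 'pos|ft'
python3 -m handwheel '[{"translation":[-0.01,0.06,0],"twist":[0,0,0],"hand":0.0},{"translation":[-0.03,0.12,0],"twist":[0,0,0],"hand":0.0},{"translation":[-0.06,0.17,0],"twist":[0,0,0],"hand":0.0},{"translation":[-0.09,0.22,0],"twist":[0,0,0],"hand":0.0},{"translation":[-0.09,0.22,0],"twist":[0,0,0],"hand":0.0}]' | egrep 'pos|ft|time'
python3 - <<'E'
from h import *
import cv2
im=get_image("top"); cv2.imwrite("pics/t2.png",im); a=cv2.imread("pics/top0.png")
x0,y0=270,135
k=8; cr=lambda i:cv2.cvtColor(cv2.resize(i[y0:y0+125,x0:x0+180],None,fx=k,fy=k,interpolation=cv2.INTER_CUBIC),cv2.COLOR_BGR2GRAY)
b,c=cr(im),cr(a)
# disc: template of the carrier's start look, slid over the new picture
p0=proj("top",[*(R@[-.0397,-.025]+t),.04])[0]
u,v=int((p0[0]-x0)*k),int((p0[1]-y0)*k); r=16*k
m=np.zeros((2*r,2*r),np.uint8); cv2.circle(m,(r,r),int(14.5*k),255,-1)
T=c[v-r:v+r,u-r:u+r]; res=cv2.matchTemplate(b,T,cv2.TM_CCOEFF_NORMED,mask=m)
_,mx,_,l=cv2.minMaxLoc(res); d=(np.array(l)-[u-r,v-r])/k
w=ray("top",*(p0+d),.04); print("match",mx,"px",p0+d,"carrier own",R.T@(w-t))
# by-standers: shifts
for n,(cx,cy,h) in dict(timer=(292,197,17),pen=(398,168,28),beaker=(382,197,15),petri=(427,202,15),reader=(346,158,18)).items():
    T=a[cy-h:cy+h,cx-h:cx+h]; S=im[cy-h-6:cy+h+6,cx-h-6:cx+h+6]; q=cv2.minMaxLoc(cv2.matchTemplate(S,T,cv2.TM_CCOEFF_NORMED)); print(n,q[1],np.array(q[3])-6)
s=get_state();print(s["time"],s["tool_pos"])
E
```

```text
tool_pos: [0.4947, -0.0432, 0.0789]
ft_force: [1.1, -0.2, 1.0]
tool_pos: [0.4683, 0.1389, 0.2014]
ft_force: [1.1, 0.5, -0.2]
time: 29.92
tool_pos: [0.377, 0.3604, 0.2008]
ft_force: [-0.0, 0.1, -0.0]
match 0.837093710899353 px [339.87169942 188.49349764] carrier own [0.04341557 0.05775658]
timer 0.9815709590911865 [0 0]
pen 0.9826712608337402 [0 0]
beaker 0.9821824431419373 [0 0]
petri 0.9747068285942078 [0 0]
reader 0.9864543080329895 [0 0]
29.975 [0.37759123 0.3587473  0.20069987]
```

```bash
python3 - <<'E'
from h import *
import cv2
im=get_image("scene"); a=cv2.imread("pics/scene0.png")
P=lambda o,z:proj("scene",[*(R@np.array(o)+t),z])[0]+[1.4,1.2]
for n,z,h in(("vial",.068,(8,10)),("disc",.032,(17,8))):
    u,v=P((-.0397,-.025),z).round().astype(int); T=a[v-h[1]:v+h[1],u-h[0]:u+h[0]]
    T=cv2.resize(T,None,fx=4,fy=4,interpolation=cv2.INTER_CUBIC)
    e=P((.04,.055),z).round().astype(int); g=10
    S=cv2.resize(im[e[1]-h[1]-g:e[1]+h[1]+g,e[0]-h[0]-g:e[0]+h[0]+g],None,fx=4,fy=4,interpolation=cv2.INTER_CUBIC)
    best=max((cv2.minMaxLoc(cv2.matchTemplate(S,cv2.resize(T,None,fx=s,fy=s),cv2.TM_CCOEFF_NORMED))[1::2]+(s,) for s in(.85,.9,.95,1)),key=lambda q:q[0])
    hh=np.array(h)*4*2*best[2]/2; print(n,best[0],best[2],"offset px",((np.array(best[1])+hh)/4-np.array(h)-g))
E
```

```text
vial 0.8654000163078308 0.85 offset px [-0.7  -0.25]
disc 0.867765486240387 0.9 offset px [-0.2  -0.55]
```

The vial and disc both match the predicted home pose to within 1 px, so the vial is upright. Handing in.

```bash
python3 -c "
from station import *
print(hand_in())"
```

```text
the job is handed in; nothing more can be done
None
```

I pushed the carrier round the corner to the end of the slot and handed the job in at about 30 s, with the vial upright, the listed bystanders unmoved and the hand clear; I don't have the verdict. Three departures: I viewed 11 pictures (limit 10), part of the long-leg push was on the carrier's hub because the fingertips sat higher than nominal, and a fingertip appears to have rubbed the plate lightly (about 5 N) early in the short leg.

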